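Cover the sample tin and hold the lamp up

TASK

Get the bench ready for a photograph of the closed sample: put the loose metal cover, knob up, on the open sample tin so that it sits fully seated and level, and let go of it. Then squeeze in the button on the broad side of the lamp's black grip, pull the telescopic lamp post straight up past its first stop all the way to the second (its end), and finish holding it there, still gripping it with the button squeezed in. Leave the tin where it stands and do not disturb the other things on the bench.

Things in the scene. Friction and masses are not known exactly. Their poses are not given: they have to be found in the camera images.
- tin_rim (a point): Centre of the mouth of the open sample tin, at rim height (30 mm above the bench), z up. The tin is a round can, 56 mm across, 30 mm high, open on top (inside radius 23 mm or more in its top 5 mm), some sample in it; loose, upright, about 0.12 kg. The two tins with fixed lids are bystanders.
- cover_knob (a point): Knob centre of the loose cover: an aluminium disc 64 mm across, 4 mm thick, with a round knob on top (16 mm across, 24 mm tall) and a spigot below (40 mm across, 5 mm deep) that drops into the tin's mouth. Lies on its spigot on the bench, knob up (z axis). The point is 12 mm above the disc's top, 12 mm below the knob's top, 16 mm above the disc's underside. About 60 g.
- cover_rim (a point): Centre of the underside of the cover's disc, 16 mm below cover_knob; it meets tin_rim when the cover is centred and seated. z axis up.
- lamp_grip (a point): Centre of the black upright grip on top of the lamp post: an oblong 42 mm along its x, 30 mm along its y, reaching 24 mm above and 22 mm below this point; z up. Below it a white round shade, 72 mm across, sliding post, upright tube and dark round foot 92 mm across, fixed to the bench and turned about z: take the y axis from here. With the post down the point is 152 mm above the bench.
- button_face (a point): Outer face of the dark metal push button (15 mm wide, 24 mm tall), 5 mm proud of the grip's +y face, level with lamp_grip, 20 mm from the grip's axis when out; it goes in along -y. Fingers closing along the grip's y axis, one on the button and one on the bare face opposite, squeeze it in until they meet the black grip, 30 mm apart. Needs 7 N.
- lamp_button (a joint): How far the button is pushed in, m: 0 out, 0.005 flush with the grip, 0.006 the most. Sprung outwards (2 N at first, 7 N when flush). The catch is free from 0.003.
- lamp_post (a joint): How far the post is pulled up, m: 0 down, 0.04 first stop, 0.08 second stop and end of travel. Down, and at the first stop, a catch holds it unless the button is in; with the button kept in it passes the first stop freely. Nothing holds it at the second stop: let go, it sinks to the first. Moving it takes 2 to 8 N.
- closed_tin_a: Bystander: closed sample tin, 58 mm across, 34 mm high; origin at the centre of its underside.
- closed_tin_b: Bystander: another closed sample tin of the same kind; origin at the centre of its underside.
- vial_a: Bystander: capped sample vial, 26 mm across, 59 mm high; origin at the centre of its underside.
- bench_timer: Bystander: flat bench timer, 62 x 62 x 19 mm; origin at the centre of its underside.
- brown_bottle: Bystander: brown reagent bottle, 62 mm across, 125 mm high; origin at the centre of its underside.
- squeeze_bottle: Bystander: wash bottle with a bent spout, 189 mm high; origin at the centre of its underside.
- brush: Bystander: flat wooden-handled brush, 167 mm long, lying; origin at the centre of its underside.

How it is judged:
By the outcome, as a careful person would: the job done as asked, in the order asked, and still so for the second after the job is handed in, while the arm keeps its last pose, push and grip.
It also fails if it takes over 51 s, if anything falls off the work surface, if the arm or the gripper's body presses on something with over 40 N, if the wrist force passes 120 N, or if a joint passes its speed limit or range.

ROBOT

A 6-joint arm with a two-finger parallel gripper is mounted at the origin on a cart in front of the work surface, level with it; the furniture and walls round the work are solid. World frame = base frame: x ahead of the robot, y to its left, z up, the work surface at z = 0. Lengths are in m, angles in rad, forces in N, time in s.
With the tool pointing down it reaches from about 0.3 to 0.775 m from the base axis. Payload 14.6 kg.
Tool frame: the origin (TCP) lies midway between the tips of the shut fingers; the grasp point (between the pads) lies 19 mm behind it (ctrl.grip_depth is the z of the grasp point in the tool frame, in m); z points along the fingers, y is the line along which they close (so a half turn about z gives the same grasp; the last joint's range is limited). The gripper opens to 94 mm and grips with 3 to 60 N. Pads are 16 mm wide; open, the fingers measure 119 mm over their backs; the gripper's body (75 mm by 177 mm) begins 78 mm behind the grasp point.
Start: joints at [1.181, 0.3, 1.521, -0, 1.321, -0.067], TCP at [0.174, 0.522, 0.205] pointing down, gripper open.
Joint ranges: [-3.03, 3.03], [-0.79, 2.21], [0.23, 2.52], [-1.04, 4.18], [0, 3.07], [-2.55, 2.55]. Speed limits (rad/s): [2.22, 2.22, 2.57, 3.14, 3.14, 3.14].

INTERFACE

Orientations are given as [roll, pitch, yaw] about the fixed x, y, z axes, in that order (R = Rz(yaw) Ry(pitch) Rx(roll)).
In Python, from station import ctrl gives the robot as it stands. The module is installed in compiled form; this text tells all that it offers.
- The arm moves only by the tool carry_out, never from a script. Its argument "commands" is a list of rows, each a list of 3 entries, a list of its own where there are three numbers: the closure, from 0 (fully open) to 1 (shut), then the shift along the tool's x, y, z in mm, then the turn, a rotation vector about the tool's x, y, z in rad. In form: [[gripper, [tx, ty, tz], [wx, wy, wz]], ...]. A call has 1 to 10 rows; each row shifts and turns the commanded pose from where the row before left it, along the tool's axes as they then stand; what a row does not reach is not made up. A row lasts 1/8 s, in which the tool goes at most 62.5 mm and 10.7 degrees, less where a joint would pass 70% of its speed; a pose out of reach is approached as far as the arm can. A call with a gripper value outside its range is refused whole. The fingers move at their own pace and stop on an object; "squeeze" is the grip in N (left out, the last holds). Time passes only in rows, so rows that do not move let the fingers close. It gives the time, the measured TCP pose, the force, the opening and the grip force at its end, in the units of the state.
- ctrl.get_obs(): the state, without advancing time (a new reading comes with each control period).
- ctrl.camera(name): name is "scene" or "top" or "wrist"; returns a dict with "img" (400x640x3 uint8, blue, green, red), "camera_matrix" (3x3 intrinsics, pixels), "k1" (the pictures are not rectified: a ray, as slopes to the right and down, at radius r is drawn at 1 + k1 r^2 times it, then the intrinsics apply), "rvec" (rotation vector, rad) and "tvec" (3), from world to camera coordinates, as OpenCV has them. Camera axes: x right, y down, z forward; pixel columns grow to the right and rows downward; lengths in m; the calibration is good to about 2 mm. A picture is of the moment at which its call begins. There is no depth.
- ctrl.hand_in(): hands the job in; it is judged then, once.
Trained networks look in the newest picture that a camera, given by its name, has taken for a name from the list of things; names that differ only in an ending like _2 or _b are one class to them, and where a whole thing is asked for, a point or a joint stands for the part that bears it (a point fixed in the world has none). Each returns a list of dicts, best first, with "score" (0 to 1); they miss things now and then, are a little off and sometimes report something else, mostly with a low value. They report only what shows in the picture. A call takes as long as a camera call.
- ctrl.outline_of(thing, camera): "region" (400x640 bool, what is visible of it).
- ctrl.place_of(thing, camera): "at" ([x, y, z] in m, in world coordinates, good to about 4 mm: a listed point, or the origin of a listed thing).
The state is a dict: "time_s": time; "qpos": joint angles; "joint_vel": joint speeds; "tau": joint torques, N m; "ee_pos": TCP position; "eef_rot": TCP orientation; "force": force on the tool from outside, world axes, zero at the start; "moment": the same for the moment, N m; "grip_width": finger opening in m; "grip_force": force on a finger pad.
Only numpy, scipy, OpenCV 4.12 (cv2) and the standard library are available. Lean on these libraries where they do the work, as an engineer would, in place of code of your own. Each camera call takes 0.05 s, during which the arm holds its last target. There are 200 camera calls.

## Working session

There is one attempt and no reset: what is moved stays moved. The work goes in short steps, Python scripts to look and compute and a tool call to move; the robot and the scene stay as the last step left them, time stands still between calls to the robot, and variables do not carry over. Pictures are saved under pics/ and viewed, at most 10 in all, crops included, and the job is handed in when it is done.

Besides the shell and the picture viewer there is one more tool, called after "Emit:" in YAML: its name, and indented under it one key for each argument. carry_out: Moves the arm, as the interface text tells. Its arguments: {"type":"object","properties":{"commands":{"type":"array","items":{"type":"array"}},"squeeze":{"type":"number"}},"required":["commands"]}

```bash
mkdir -p pics; cat > h.py <<'E'
from station import ctrl
import numpy as np, cv2
def cam(n,fn=None):
    c=ctrl.camera(n)
    if fn: cv2.imwrite('pics/'+fn,c['img'])
    return c
def ray(c,u,v):
    K=np.array(c['camera_matrix']);x=(u-K[0,2])/K[0,0];y=(v-K[1,2])/K[1,1]
    a,b=x,y
    for _ in range(20):
        s=1+c['k1']*(a*a+b*b);a,b=x/s,y/s
    R=cv2.Rodrigues(np.array(c['rvec'],float))[0];t=np.array(c['tvec'],float).ravel()
    return -R.T@t, R.T@np.array([a,b,1])
def atz(c,u,v,z):
    o,d=ray(c,u,v);return o+d*(z-o[2])/d[2]
def proj(c,p):
    R=cv2.Rodrigues(np.array(c['rvec'],float))[0];q=R@np.array(p)+np.array(c['tvec'],float).ravel()
    a,b=q[:2]/q[2];s=1+c['k1']*(a*a+b*b);K=np.array(c['camera_matrix'])
    return K[0,0]*a*s+K[0,2],K[1,1]*b*s+K[1,2]
E
python3 - <<'E'
from h import *
np.set_printoptions(precision=4,suppress=True)
print(ctrl.get_obs(),ctrl.grip_depth)
for n in('scene','top'):
    c=cam(n,n+'0.png');print(n,c['k1'],ray(c,320,200))
    for t in 'tin_rim cover_knob cover_rim lamp_grip button_face closed_tin_a vial_a bench_timer brown_bottle squeeze_bottle brush'.split():
        print(t,[(round(r['score'],2),np.round(r['at'],3).tolist()) for r in ctrl.place_of(t,n)[:3]])
E
```

```text
{'time_s': 0.0, 'qpos': array([ 1.1814,  0.3005,  1.5216,  0.    ,  1.3207, -0.0666]), 'joint_vel': array([ 0.0025, -0.0002,  0.0012,  0.0011, -0.0013,  0.0006]), 'tau': array([ -0.0017, -53.18  , -35.2741,   0.0707,   0.0244,   0.    ]), 'ee_pos': array([0.1744, 0.5213, 0.2049]), 'eef_rot': array([-3.1404, -0.0001,  2.8188]), 'force': array([-0.2205, -0.4493, -0.6884]), 'moment': array([-0.0364, -0.0312,  0.0433]), 'grip_force': 0.0, 'grip_width': 0.09387414869669472} -0.0188
scene 0.017248169893725716 (array([ 0.0768, -0.3807,  0.7959]), array([ 0.5536,  0.3985, -0.7313]))
tin_rim [(0.68, [0.446, -0.023, 0.03])]
cover_knob [(0.97, [0.443, -0.177, 0.023])]
cover_rim [(0.94, [0.442, -0.175, 0.006]), (0.3, [0.444, 0.174, 0.152])]
lamp_grip [(0.59, [0.444, 0.176, 0.154])]
button_face [(0.72, [0.444, 0.175, 0.152]), (0.45, [0.66, 0.242, 0.0])]
closed_tin_a [(0.91, [0.652, -0.104, -0.001]), (0.77, [0.651, 0.091, -0.003])]
vial_a [(0.65, [0.669, 0.005, 0.0])]
bench_timer [(0.93, [0.744, -0.179, -0.001])]
brown_bottle [(0.69, [0.66, 0.244, 0.002])]
squeeze_bottle [(0.66, [0.722, 0.334, -0.002])]
brush [(0.74, [0.471, -0.364, -0.0])]
top -0.013173589564512051 (array([ 0.2952, -0.0082,  1.3961]), array([ 0.2111,  0.0104, -0.9774]))
tin_rim [(0.73, [0.445, -0.021, 0.031])]
cover_knob [(0.67, [0.444, -0.173, 0.024]), (0.67, [0.448, -0.177, 0.008])]
cover_rim [(0.95, [0.441, -0.178, 0.007])]
lamp_grip [(0.61, [0.441, 0.175, 0.152])]
button_face []
closed_tin_a [(0.85, [0.654, -0.105, -0.0]), (0.82, [0.649, 0.091, -0.002])]
vial_a [(0.53, [0.67, -0.002, -0.005])]
bench_timer [(0.6, [0.743, -0.178, -0.001])]
brown_bottle [(0.71, [0.663, 0.243, -0.005])]
squeeze_bottle [(0.81, [0.719, 0.329, 0.001])]
brush [(0.69, [0.445, -0.174, 0.022]), (0.65, [0.475, -0.366, -0.001])]
```

View pics/scene0.png

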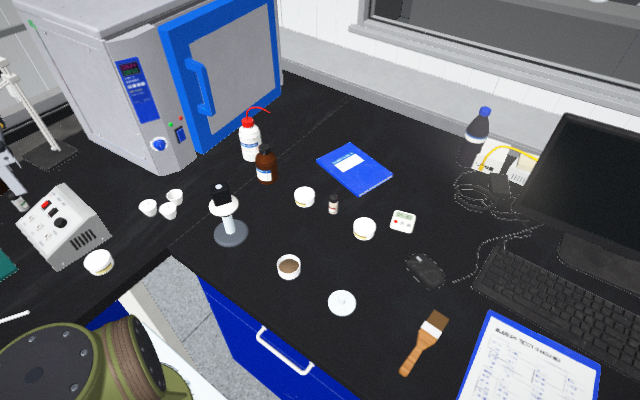

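View pics/top0.png

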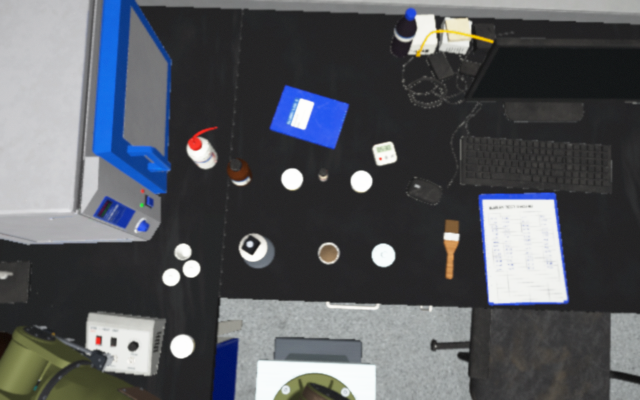

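The scene shows the lamp at about (222,205), the open tin at (289,266) and the cover at (342,302). The top view agrees: (255,248), (328,253) and (383,255). I'll move above the cover.

Emit:
carry_out:
  commands:
    - [0, [-30, -36, 0], [0, 0, 0]]
    - [0, [-30, -36, 0], [0, 0, 0]]
    - [0, [-30, -36, 0], [0, 0, 0]]
    - [0, [-30, -36, 0], [0, 0, 0]]
    - [0, [-30, -36, 0], [0, 0, 0]]
    - [0, [-30, -36, 0], [0, 0, 0]]
    - [0, [-30, -36, 0], [0, 0, 0]]
    - [0, [-30, -36, 0], [0, 0, 0]]
    - [0, [-30, -36, 0], [0, 0, 0]]
    - [0, [-30, -36, 0], [0, 0, 0]]

```text
time_s: 2.45
ee_pos: [0.3451, 0.0835, 0.2057]
eef_rot: [3.141, 0.001, 2.819]
force: [0.3, 0.4, -0.4]
grip_width: 0.0941
grip_force: 0.0
```

Emit:
carry_out:
  commands:
    - [0, [-30, -36, 0], [0, 0, 0]]
    - [0, [-30, -36, 0], [0, 0, 0]]
    - [0, [-30, -36, 0], [0, 0, 0]]
    - [0, [-30, -36, 0], [0, 0, 0]]
    - [0, [-30, -36, 5], [0, 0, 0]]
    - [0, [-27, -35, 5], [0, 0, 0]]
    - [0, [0, 0, 0], [0, 0, 0]]

```text
time_s: 3.32
ee_pos: [0.4445, -0.177, 0.1947]
eef_rot: [3.142, -0.001, 2.816]
force: [-0.1, -0.5, -0.8]
grip_width: 0.0941
grip_force: 0.0
```

```bash
python3 - <<'E'
from h import *
np.set_printoptions(precision=4,suppress=True)
o=ctrl.get_obs();print(o['time_s'],o['ee_pos'],o['eef_rot'])
c=cam('wrist','w1.png');print(ray(c,320,200))
for t in 'tin_rim cover_knob cover_rim'.split():
    print(t,[(round(r['score'],2),np.round(r['at'],4).tolist()) for r in ctrl.place_of(t,'wrist')[:3]])
t=cv2.resize(cv2.imread('pics/top0.png')[215:285,215:300],None,fx=5,fy=5,interpolation=cv2.INTER_CUBIC)
s=cv2.resize(cv2.imread('pics/scene0.png')[175:250,190:260],None,fx=5,fy=5,interpolation=cv2.INTER_CUBIC)
h=375
out=np.zeros((375,775,3),np.uint8);out[:350,:425]=t;out[:,425:]=s
cv2.imwrite('pics/lamp.png',out)
E
```

```text
3.325 [ 0.4445 -0.177   0.1947] [ 3.1416 -0.0012  2.8162]
(array([ 0.3717, -0.1521,  0.3735]), array([ 0.2511, -0.0739, -0.9652]))
tin_rim [(0.55, [0.4427, -0.0196, 0.0326])]
cover_knob [(0.68, [0.4489, -0.1799, 0.0219])]
cover_rim [(0.83, [0.4431, -0.1778, 0.0078])]
```

View pics/w1.png

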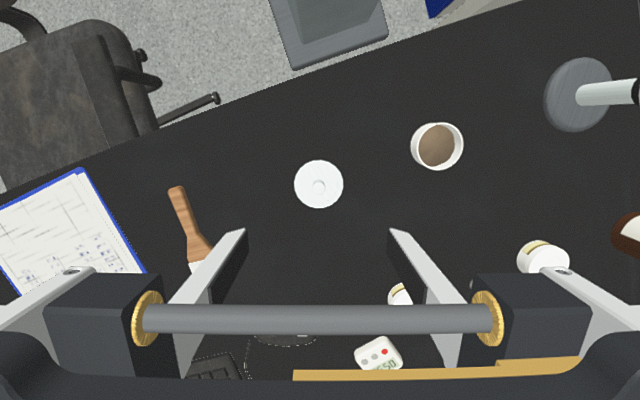

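View pics/lamp.png

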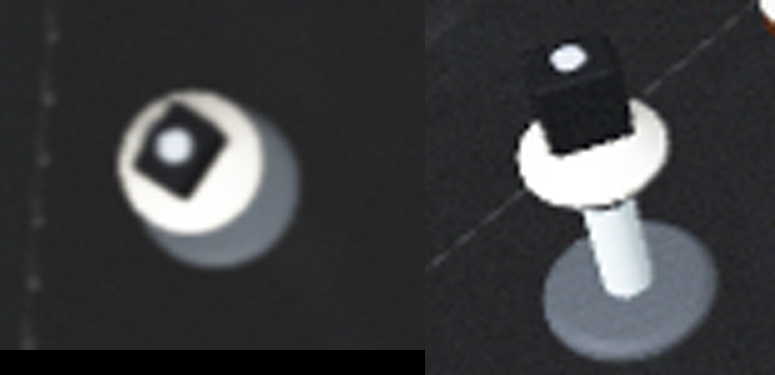

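The wrist view shows the cover at about (318,184), the open tin at (437,147) and the lamp foot at (580,95). The lamp crop shows the oblong grip turned roughly 50°. Next I'll fit the outlines of the cover and the tin.

```bash
cat >> h.py <<'E'
from scipy.optimize import least_squares
def circ(c,reg,z):
    """fit circle to hull of the region projected on plane z"""
    k=max(cv2.findContours(reg.astype(np.uint8),0,1)[0],key=cv2.contourArea)
    p=np.array([atz(c,u,v,z)[:2] for u,v in cv2.convexHull(k)[:,0]])
    (x,y),r=cv2.minEnclosingCircle(p.astype(np.float32)[:,None])
    f=least_squares(lambda q:np.hypot(*(p-q[:2]).T)-q[2],[x,y,r],loss='soft_l1',f_scale=.001)
    return f.x,abs(f.fun).max()
E
python3 - <<'E'
from h import *
np.set_printoptions(precision=4,suppress=True)
c=cam('wrist')
for t,z in(('cover_knob',.007),('cover_rim',.007),('tin_rim',.03)):
  for r in ctrl.outline_of(t,'wrist')[:2]:
    print(t,r['score'],r['region'].sum(),np.argwhere(r['region']).mean(0)[::-1],*circ(c,r['region'],z))
# bright blobs
g=c['img'].min(2)>150
n,l,st,ce=cv2.connectedComponentsWithStats(g.astype(np.uint8))
for u,v,z in((330,195,.007),(330,170,.007),):
  print(circ(c,l==l[v,u],z))
for u in(412,413,414):
  i=l[147,u];print(i,st[i], circ(c,l==i,.03) if i else '')
print(atz(c,319,186,.035))
E
```

```text
cover_knob 0.76 1815 [316.6672 184.2501] [ 0.4463 -0.1752  0.0318] 0.0009681814781223805
cover_rim 0.63 1795 [316.8011 184.4189] [ 0.4467 -0.1751  0.0316] 0.0005846813053926696
tin_rim 0.75 1857 [434.3543 146.1772] [ 0.4415 -0.0252  0.0294] 0.003318319550556812
(array([ 0.446 , -0.1758,  0.0321]), np.float64(0.00037706427340785525))
(array([ 0.446 , -0.1758,  0.0321]), np.float64(0.00037706427340785525))
12 [408 123  53  48 834] (array([ 0.4425, -0.0249,  0.0304]), np.float64(0.0031723790174365725))
12 [408 123  53  48 834] (array([ 0.4425, -0.0249,  0.0304]), np.float64(0.0031723790174365725))
12 [408 123  53  48 834] (array([ 0.4425, -0.0249,  0.0304]), np.float64(0.0031723790174365725))
[ 0.443  -0.1711  0.035 ]
```

Emit:
carry_out:
  commands:
    - [0.3, [-1, 1.5, 40], [0, 0, 0]]
    - [0.6, [0, 0, 45], [0, 0, 0]]
    - [0.6, [0, 0, 45], [0, 0, 0]]
    - [0.6, [0, 0, 30], [0, 0, 0]]
    - [0.6, [0, 0, 15], [0, 0, 0]]
    - [0.6, [0, 0, 7], [0, 0, 0]]
    - [0.6, [0, 0, 0], [0, 0, 0]]
  squeeze: 25

```text
time_s: 4.6
ee_pos: [0.4462, -0.174, 0.014]
eef_rot: [-3.142, 0.001, 2.819]
force: [-0.2, 0.2, 0.7]
grip_width: 0.0377
grip_force: 0.0
```

Emit:
carry_out:
  commands:
    - [1, [0, 0, 0], [0, 0, 0]]
    - [1, [0, 0, 0], [0, 0, 0]]
    - [1, [0, 0, 0], [0, 0, 0]]
    - [1, [0, 0, 0], [0, 0, 0]]

```text
time_s: 5.1
ee_pos: [0.4461, -0.1741, 0.014]
eef_rot: [-3.141, 0.001, 2.819]
force: [-0.5, -0.4, 6.1]
grip_width: 0.0153
grip_force: 25.0
```

Emit:
carry_out:
  commands:
    - [1, [0, 0, -10], [0, 0, 0]]
    - [1, [0, 0, -30], [0, 0, 0]]
    - [1, [0, 0, -40], [0, 0, 0]]
    - [1, [6, 16, -10], [0, 0, 0]]
    - [1, [10, 30, 0], [0, 0, 0]]
    - [1, [6, 20, 0], [0, 0, 0]]
    - [1, [0, 0, 0], [0, 0, 0]]

```text
time_s: 5.98
ee_pos: [0.4455, -0.1029, 0.103]
eef_rot: [3.141, -0.001, 2.821]
force: [0.3, -0.2, -0.7]
grip_width: 0.0152
grip_force: 25.0
```

```bash
python3 - <<'E'
from h import *
np.set_printoptions(precision=4,suppress=True)
o=ctrl.get_obs();print(o['time_s'],o['ee_pos'],o['eef_rot'],o['force'],o['grip_width'])
zc=o['ee_pos'][2]-.014+.007
for n in('wrist','top','scene'):
  c=cam(n,n+'2.png')
  for t,z in(('cover_knob',zc),('cover_rim',zc),('tin_rim',.03)):
    print(n,t,[np.round(r['at'],4).tolist() for r in ctrl.place_of(t,n)[:1]])
    for r in ctrl.outline_of(t,n)[:1]:
      print('   ',r['score'],r['region'].sum(),*circ(c,r['region'],z))
E
```

```text
5.975 [ 0.4455 -0.1029  0.103 ] [ 3.1415 -0.001   2.8209] [ 0.3289 -0.1856 -0.7413] 0.015229059267345517
wrist cover_knob [[0.4498, -0.1025, 0.1092]]
    0.76 4309 [ 0.4462 -0.1026  0.0321] 0.0006675321037081169
wrist cover_rim [[0.4435, -0.1028, 0.0957]]
    0.67 4323 [ 0.4459 -0.1026  0.0318] 0.0007017141047893291
wrist tin_rim [[0.4414, -0.0198, 0.0317]]
    0.63 217 [0.6069 0.0705 0.0101] 0.00512229178529938
top cover_knob []
top cover_rim [[0.4422, 0.1755, 0.1542]]
top tin_rim [[0.4441, -0.0218, 0.0281]]
    0.69 263 [ 0.4419 -0.019   0.0257] 0.0038048587072842463
scene cover_knob [[0.4441, -0.1038, 0.1114]]
    0.74 286 [ 0.4415 -0.105   0.0281] 0.013572463756094642
scene cover_rim [[0.442, -0.1038, 0.0937]]
    0.86 319 [ 0.4432 -0.1062  0.0308] 0.01385226612701056
scene tin_rim [[0.4455, -0.0206, 0.0293]]
```

View pics/wrist2.png

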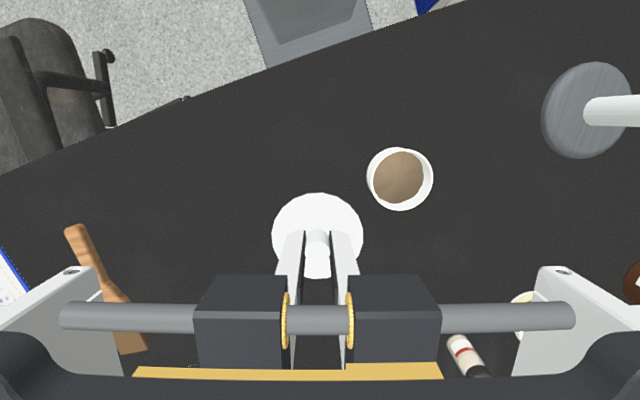

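The wrist view shows the cover held level at (317,235) and the open tin at (400,179). I'll fit the tin's silhouette as a cylinder of 28 mm radius and 30 mm height.

```bash
python3 - <<'E'
from h import *
np.set_printoptions(precision=4,suppress=True)
from scipy.optimize import minimize
c=cam('wrist');img=c['img'];S=4
roi=(slice(130,230),slice(350,455))
m=(img[roi].max(2)>95).astype(np.uint8)
n,l,st,_=cv2.connectedComponentsWithStats(m);i=1+st[1:,4].argmax();print(st[i])
k=max(cv2.findContours((l==i).astype(np.uint8),0,1)[0],key=cv2.contourArea)
M=np.zeros((400,420),np.uint8)
H=cv2.convexHull(k)[:,0].astype(float)
big=cv2.resize(cv2.drawContours(np.zeros(m.shape,np.uint8),[k],-1,1,-1),None,fx=S,fy=S,interpolation=0)
th=np.linspace(0,2*np.pi,60)
def cost(q):
    p=[proj(c,(q[0]+.028*np.cos(a),q[1]+.028*np.sin(a),z)) for a in th for z in(0,.03)]
    p=((np.array(p)-[350,130]+.5)*S).astype(np.float32)
    h=cv2.convexHull(p).astype(int)
    return int((cv2.fillConvexPoly(np.zeros_like(big),h,1)^big).sum())/big.sum()
r=minimize(cost,[.443,-.021],method='Nelder-Mead',options=dict(initial_simplex=[[.443,-.021],[.447,-.021],[.443,-.017]],xatol=1e-4))
print(r.x,r.fun)
E
```

```text
[  17   15   68   65 3410]
[ 0.4444 -0.0212] 0.026154692082111436
```

Emit:
carry_out:
  commands:
    - [1, [7, 19, 0], [0, 0, 0]]
    - [1, [10, 29, 0], [0, 0, 0]]
    - [1, [7, 20, 0], [0, 0, 0]]
    - [1, [3.3, 8.8, 10], [0, 0, 0]]
    - [1, [0, 0, 25], [0, 0, 0]]
    - [1, [0, 0, 15], [0, 0, 0]]
    - [1, [0, 0, 0], [0, 0, 0]]
    - [1, [0, 0, 0], [0, 0, 0]]

```text
time_s: 8.07
ee_pos: [0.4447, -0.0231, 0.0539]
eef_rot: [3.142, 0.001, 2.819]
force: [-0.3, 0.3, -1.1]
grip_width: 0.015
grip_force: 25.0
```

```bash
python3 - <<'E'
from h import *
o=ctrl.get_obs();print(o['time_s'],o['ee_pos'],o['force'])
c=cam('scene');cv2.imwrite('pics/s3.png',cv2.resize(c['img'][225:300,240:340],None,fx=6,fy=6,interpolation=2))
E
```

```text
8.075 [ 0.44472885 -0.02311305  0.05389853] [-0.34139258  0.30959803 -1.13188801]
```

View pics/s3.png

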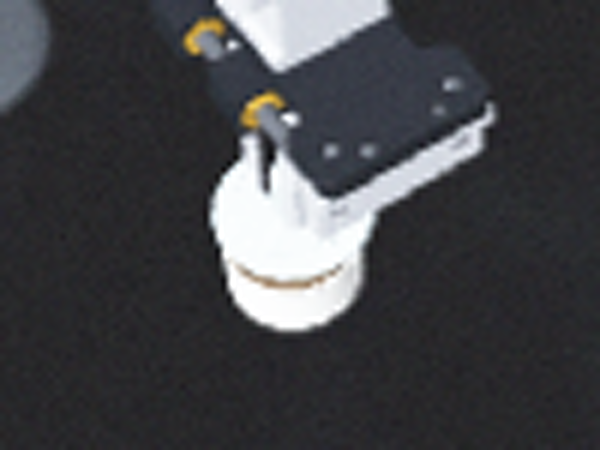

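The cover hovers centred just above the tin, whose brown sample edge shows at about (290,280) in the crop. I'll correct by 2 mm and lower it.

Emit:
carry_out:
  commands:
    - [1, [1.2, 1.4, 0], [0, 0, 0]]
    - [1, [0, 0, 4], [0, 0, 0]]
    - [1, [0, 0, 4], [0, 0, 0]]
    - [1, [0, 0, 3], [0, 0, 0]]
    - [1, [0, 0, 2], [0, 0, 0]]
    - [1, [0, 0, 1.5], [0, 0, 0]]
    - [1, [0, 0, 0], [0, 0, 0]]

```text
time_s: 9.0
ee_pos: [0.4438, -0.0212, 0.039]
eef_rot: [3.142, 0.0, 2.819]
force: [0.4, 0.3, -1.0]
grip_width: 0.0153
grip_force: 25.0
```

Emit:
carry_out:
  commands:
    - [1, [0, 0, 0.5], [0, 0, 0]]
    - [1, [0, 0, 0.5], [0, 0, 0]]
    - [1, [0, 0, 0], [0, 0, 0]]

```text
time_s: 9.38
ee_pos: [0.444, -0.0212, 0.0389]
eef_rot: [3.142, 0.001, 2.819]
force: [-6.4, 1.1, 15.7]
grip_width: 0.0152
grip_force: 25.0
```

Emit:
carry_out:
  commands:
    - [1, [0, 0, -0.7], [0, 0, 0]]
    - [0.6, [0, 0, 0], [0, 0, 0]]
    - [0.6, [0, 0, 0], [0, 0, 0]]
    - [0.6, [0, 0, 0], [0, 0, 0]]
    - [0.6, [0, 0, -15], [0, 0, 0]]
    - [0.6, [0, 0, -30], [0, 0, 0]]
    - [0.3, [0, 0, -40], [0, 0, 0]]
    - [0, [0, 0, -50], [0, 0, 0]]
    - [0, [0, 0, -50], [0, 0, 0]]
    - [0, [0, 0, 0], [0, 0, 0]]

```text
time_s: 10.62
ee_pos: [0.4449, -0.0213, 0.2279]
eef_rot: [3.14, 0.007, 2.819]
force: [-0.2, -0.5, -1.0]
grip_width: 0.0743
grip_force: 0.0
```

```bash
python3 - <<'E'
from h import *
np.set_printoptions(precision=4,suppress=True)
o=ctrl.get_obs();print(o['time_s'],o['ee_pos'],o['eef_rot'],o['force'],o['qpos'])
c=cam('wrist','w4.png')
for t,z in(('cover_knob',.032),('cover_rim',.032)):
    print(t,[np.round(r['at'],4).tolist() for r in ctrl.place_of(t,'wrist')[:1]])
    for r in ctrl.outline_of(t,'wrist')[:1]:
      print('   ',r['score'],*circ(c,r['region'],z))
for t in('lamp_grip','button_face'):print(t,[(r['score'],np.round(r['at'],4).tolist()) for r in ctrl.place_of(t,'wrist')[:2]])
E
```

```text
10.625 [ 0.4449 -0.0213  0.2279] [3.1402 0.0071 2.8189] [-0.1704 -0.5198 -1.0082] [-0.1301  0.0404  1.7714  0.      1.3225 -1.3782]
cover_knob [[0.4491, -0.0216, 0.0454]]
    0.85 [ 0.4446 -0.0201  0.0317] 0.0016663900676695854
cover_rim [[0.4449, -0.0238, 0.0325]]
    0.81 [ 0.4445 -0.0209  0.0315] 0.001034961480056721
lamp_grip [(0.71, [0.4421, 0.1744, 0.1527])]
button_face []
```

View pics/w4.png

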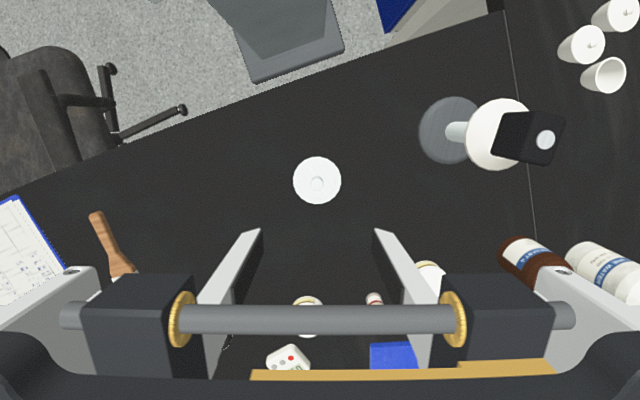

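The cover sits concentric on the tin at (317,180). The lamp grip shows at about (530,138). Next I go above the lamp, turning about 17° so the fingers line up with the grip's y axis.

Emit:
carry_out:
  commands:
    - [0, [6, 18, -4], [0, 0, 0]]
    - [0, [13, 37, -4], [0, 0, 0]]
    - [0, [13, 37, -2], [0, 0, 0]]
    - [0, [13, 37, 0], [0, 0, 0]]
    - [0, [13, 37, 0], [0, 0, 0]]
    - [0, [5.5, 19.5, 0], [0, 0, 0]]
    - [0, [0, 0, 0], [0, 0, 0.15]]
    - [0, [0, 0, 0], [0, 0, 0.15]]
    - [0, [0, 0, 0], [0, 0, 0]]

```text
time_s: 12.1
ee_pos: [0.4422, 0.1749, 0.2331]
eef_rot: [-3.141, -0.001, 2.52]
force: [0.1, -0.8, 0.8]
grip_width: 0.094
grip_force: 0.0
```

```bash
python3 - <<'E'
from h import *
np.set_printoptions(precision=4,suppress=True)
o=ctrl.get_obs();print(o['time_s'],o['ee_pos'],o['eef_rot'],o['force'],o['qpos'])
c=cam('wrist','w5.png')
for n in('wrist','top','scene'):
  if n!='wrist':cam(n)
  for t in('lamp_grip','button_face'):print(n,t,[(r['score'],np.round(r['at'],4).tolist()) for r in ctrl.place_of(t,n)[:2]])
E
```

```text
12.1 [0.4422 0.1749 0.2331] [-3.1407 -0.0006  2.5198] [ 0.097  -0.7705  0.7602] [ 0.2996  0.1112  1.683  -0.      1.3485 -0.6494]
wrist lamp_grip [(0.7, [0.4419, 0.1747, 0.1521])]
wrist button_face [(0.52, [0.4559, 0.1936, 0.1521])]
top lamp_grip []
top button_face []
scene lamp_grip [(0.81, [0.4408, 0.1755, 0.1517])]
scene button_face []
```

View pics/w5.png

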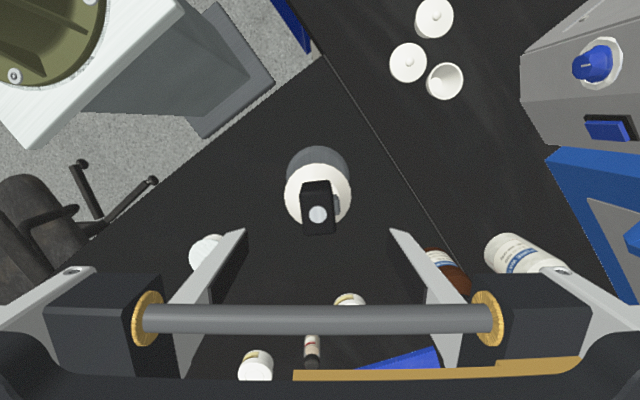

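The button shows at (337,203), on the tool's +y side. The grip at (318,207) looks nearly aligned, so I'll check that on a zoomed crop.

```bash
python3 - <<'E'
from h import *
c=cam('wrist')
i=cv2.resize(c['img'][170:245,280:360],None,fx=8,fy=8,interpolation=2)
i=cv2.convertScaleAbs((255*(i/255.)**.5),alpha=1)
o=ctrl.get_obs();y=o['eef_rot'][2]
for k,(yaw,col) in enumerate(((y,(0,255,0)),(y-.1,(0,0,255)))):
  a=np.array([np.cos(yaw),np.sin(yaw),0]);b=np.array([np.sin(yaw),-np.cos(yaw),0])
  p=[(np.array(proj(c,np.array([.442,.1748,.176])+sx*.021*a+sy*.015*b))-[280,170]+.5)*8 for sx,sy in((1,1),(1,-1),(-1,-1),(-1,1))]
  if k==0: cv2.polylines(i,[np.int32(p)],True,col,1)
cv2.imwrite('pics/w6.png',i)
E
```

```text
(no output)
```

View pics/w6.png

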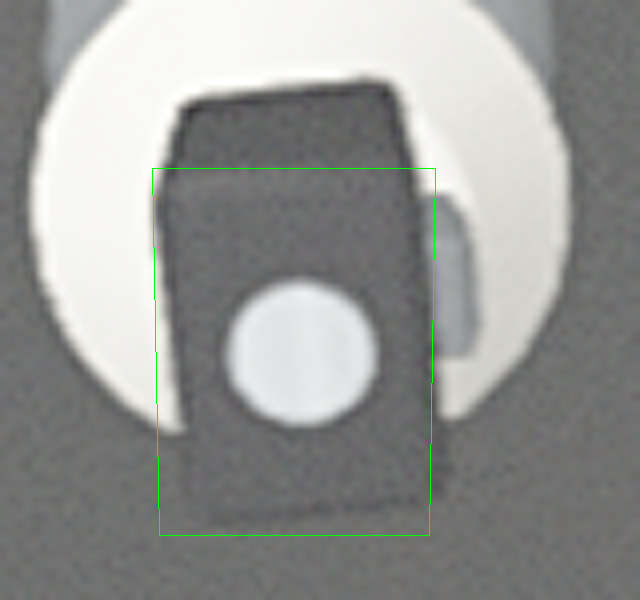

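The grip is turned about 5° counter-clockwise from the tool and sits about 1 mm off centre. I'll correct both, descend and squeeze.

Emit:
carry_out:
  commands:
    - [0, [1.3, 0.8, 0], [0, 0, -0.085]]
    - [0, [0, 0, 20], [0, 0, 0]]
    - [0, [0, 0, 30], [0, 0, 0]]
    - [0, [0, 0, 25], [0, 0, 0]]
    - [0, [0, 0, 14], [0, 0, 0]]
    - [0, [0, 0, 7], [0, 0, 0]]
    - [0, [0, 0, 0], [0, 0, 0]]
  squeeze: 35

```text
time_s: 13.48
ee_pos: [0.4419, 0.1764, 0.1378]
eef_rot: [3.141, 0.0, 2.604]
force: [0.9, 0.2, 0.5]
grip_width: 0.0941
grip_force: 0.0
```

Emit:
carry_out:
  commands:
    - [0.6, [0, 0, 0], [0, 0, 0]]
    - [0.6, [0, 0, 0], [0, 0, 0]]
    - [0.7, [0, 0, 0], [0, 0, 0]]
    - [0.8, [0, 0, 0], [0, 0, 0]]
    - [1, [0, 0, 0], [0, 0, 0]]
    - [1, [0, 0, 0], [0, 0, 0]]

```text
time_s: 14.22
ee_pos: [0.4418, 0.1764, 0.1377]
eef_rot: [3.141, 0.0, 2.604]
force: [0.8, 1.2, -0.3]
grip_width: 0.0377
grip_force: 1.2
```

Emit:
carry_out:
  commands:
    - [1, [0, 0, 0], [0, 0, 0]]
    - [1, [0, 0, 0], [0, 0, 0]]
    - [1, [0, 0, 0], [0, 0, 0]]

```text
time_s: 14.6
ee_pos: [0.4415, 0.1758, 0.1376]
eef_rot: [-3.14, -0.0, 2.604]
force: [-3.5, -5.6, 2.2]
grip_width: 0.0302
grip_force: 35.0
```

The opening is 30.2 mm, so the button is flush. I'll pull straight up.

Emit:
carry_out:
  commands:
    - [1, [0, 0, -4], [0, 0, 0]]
    - [1, [0, 0, -8], [0, 0, 0]]
    - [1, [0, 0, -8], [0, 0, 0]]
    - [1, [0, 0, -8], [0, 0, 0]]
    - [1, [0, 0, -8], [0, 0, 0]]
    - [1, [0, 0, -8], [0, 0, 0]]
    - [1, [0, 0, -8], [0, 0, 0]]
    - [1, [0, 0, -8], [0, 0, 0]]
    - [1, [0, 0, -8], [0, 0, 0]]

```text
time_s: 15.72
ee_pos: [0.4414, 0.1758, 0.2056]
eef_rot: [-3.14, -0.0, 2.604]
force: [0.1, -5.9, -6.8]
grip_width: 0.0301
grip_force: 35.0
```

Emit:
carry_out:
  commands:
    - [1, [0, 0, -6], [0, 0, 0]]
    - [1, [0, 0, -4], [0, 0, 0]]
    - [1, [0, 0, -1.5], [0, 0, 0]]
    - [1, [0, 0, 0], [0, 0, 0]]

```text
time_s: 16.23
ee_pos: [0.4414, 0.1758, 0.217]
eef_rot: [-3.14, -0.0, 2.604]
force: [-0.7, -7.0, -5.9]
grip_width: 0.0297
grip_force: 35.0
```

Emit:
carry_out:
  commands:
    - [1, [0, 0, -0.7], [0, 0, 0]]
    - [1, [0, 0, -0.5], [0, 0, 0]]
    - [1, [0, 0, 0], [0, 0, 0]]

```text
time_s: 16.6
ee_pos: [0.4414, 0.1758, 0.2178]
eef_rot: [-3.14, -0.001, 2.604]
force: [0.9, -4.7, -9.1]
grip_width: 0.03
grip_force: 35.0
```

Emit:
carry_out:
  commands:
    - [1, [0, 0, -0.4], [0, 0, 0]]
    - [1, [0, 0, 0], [0, 0, 0]]
    - [1, [0, 0, 0], [0, 0, 0]]

```text
time_s: 16.98
ee_pos: [0.4414, 0.1758, 0.2179]
eef_rot: [-3.14, -0.001, 2.604]
force: [2.4, -6.2, -12.2]
grip_width: 0.0303
grip_force: 35.0
```

```bash
python3 - <<'E'
from h import *
np.set_printoptions(precision=4,suppress=True)
for n in('scene','top'):
  c=cam(n,n+'9.png')
  for t in('lamp_grip','cover_knob','tin_rim'):print(n,t,[(r['score'],np.round(r['at'],4).tolist()) for r in ctrl.place_of(t,n)[:1]])
E
```

```text
scene lamp_grip [(0.73, [0.4425, 0.1742, 0.2311])]
scene cover_knob [(0.76, [0.4421, -0.0207, 0.0509])]
scene tin_rim []
top lamp_grip []
top cover_knob [(0.92, [0.4422, -0.0211, 0.0479])]
top tin_rim []
```

View pics/scene9.png

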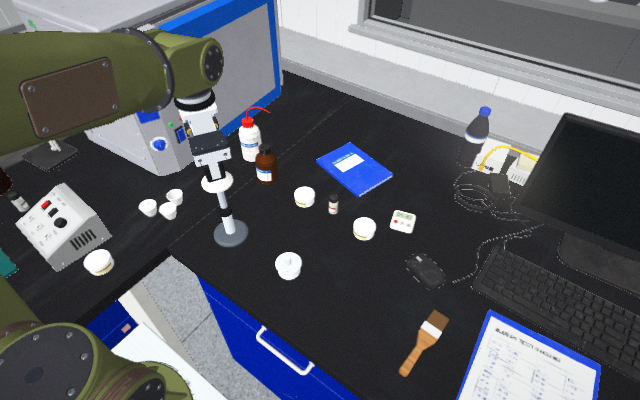

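The post is up at about (223,190) with the grip held, and the cover is seated level on the tin at (288,265). The grip's measured height is 0.231 m, 80 mm up, the force is now rising against the end stop, and the other things stand where they were.

```bash
python3 -c "
from station import ctrl
print(ctrl.hand_in())"
```

```text
the job is handed in; nothing more can be done
None
```

The job is handed in: the cover is seated level on the tin and released, and the lamp post is held at its second stop with the button squeezed in (80 mm up, 17 s used); no verdict was returned.

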